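# Set the carving tool's speed wheel and clip down its guard

## Task

On the carving tool's speed unit, roll the big knurled thumbwheel by its edge until the digit 5 stands squarely in the window. Then put the loose clear guard over the wheel and press its corners down until all four spring clips have clicked and the guard sits flush on the unit, with the wheel still at 5; let go, and leave the hammer, screwdriver, cup and carving where they are.

Things in the scene. Friction and masses are not known exactly. Their poses are not given: they have to be found in the camera images.
- unit: Speed unit: grey box 200 (x) x 170 (y) x 85 mm (z), fixed to the bench; place and yaw vary. Origin: centre of its underside, z up, vented front to -x. On its top stand the wheel, the window cowl and four clips. The wheel's axle lies along y at x 0, 57 mm above the bench; the black knurled rim is 30 mm wide (y -36 to -6 mm), radius 50 mm, 20 round ridges to radius 53 mm.
- wheel (a joint): Thumbwheel angle (rad). Digits 0 to 9 follow every 0.628: digit d stands squarely in the window at d x 0.628 (5 at 3.142). Grows when the top of the wheel moves to the unit's +x (away from the vented front). It clicks into a detent at each digit, springs to the nearest one when let go, and takes about 3 to 7 N along the rim to leave one. Stops at 0 and 9. Starts at 1, 2 or 3.
- wheel_top (a point): Crest of the knurled rim over its ridges, mid-width, 25 mm above the box top: fixed on the unit at x 0, y -21, z 110 mm of its frame; does not turn with the wheel.
- window (a point): Middle of the window, on the white digit drum (radius 42 mm, y -6 to 20 mm) at x 0, y 9, z 99 mm of the unit; digits are black and read upright from the unit's -x side. The window is the 22 mm gap between two black cowl blocks (x 11 to 52 mm either way, y -3 to 30 mm) that rise 16 mm above the box top.
- clip_nose (a point): Nose of one of four steel spring clips on the unit's top (this one x+, y+): at x +-50, y +-59, z 104.5 mm of the unit, a rounded edge 28 mm long along x, reaching in to y +-56.5 mm, with a ramp above it that leans outwards; clips 34 mm high. Each gives way outwards (y) on a spring; an ear of the guard passes when about 8 to 20 N press straight down on that corner alone.
- guard: Loose clear hood, open below, 130 (x) x 100 (y) x 40 mm, 0.18 to 0.31 kg, upright on the bench. Origin: centre of its lower rim. Goes over the wheel either way round, x along the unit's x, centred on the unit. Laid on, its ears rest on the clips' ramps, rim about 16 mm above the unit's top; a corner pressed down clicks below its nose. Home: origin at z 85 mm of the unit, rim on its top.
- guard_rib (a point): Middle of the top of the guard's grey grip rib, at x 0, y 0, z 66 mm of the guard. Rib 75 mm long along the guard's x, 16 mm wide, 26 mm high.
- guard_ear (a point): Centre of one of the guard's four grey ears (this one x+, y+): round bars 8 mm thick, 26 mm long along x, on its long sides at x +-50, y +-57, z 12 mm of the guard.
- guard_pad0 (a point): Round grey press mark on the guard's flat top, at x 50, y 42, z 40 mm of the guard; 125 mm above the bench when that corner is home, about 141 mm when it only rests on its clip. Press marks 0 and 2 are on one long side, 1 and 3 on the other, with the rib between.
- guard_pad1 (a point): Press mark at x 50, y -42, z 40 mm of the guard.
- guard_pad2 (a point): Press mark at x -50, y 42, z 40 mm of the guard.
- guard_pad3 (a point): Press mark at x -50, y -42, z 40 mm of the guard.
- hammer: Hammer lying on the bench. Bystander: leave alone.
- screwdriver: Screwdriver lying on the bench. Bystander: leave alone.
- cup: White plastic cup 80 mm wide, 100 mm high, origin under its centre. Bystander: leave alone.
- carving: Turned pale wood piece standing upright, 52 mm wide, 180 mm high, origin under its centre. Bystander: leave alone.
- guide_post (a point): Centre of the round top of one of four fixed steel guide posts (this one x+, y+), 10 mm thick, 26 mm high, at x +-22, y +-56.5 mm of the unit, top at z 111 mm. The guard drops between the two rows with 1.5 mm play each side in y; the round tops lead it in.
Things that resemble listed ones, but are neither listed nor needed, are in the scene too. Of the things like the guard, leave any that is green; of the rest the smaller one is meant.

How it is judged (in metres and radians):
On the way, in this order (a step that is already met when the one before it is completed fails the run):
1. the wheel is rolled to digit 5 (value of joint wheel between 2.99 and 3.29 rad and contact force between the fingers and unit below 0.2 N), for 0.3 s.
2. the guard sits flush over the wheel with all four corners clicked home (z of each of guard_pad0, guard_pad1, guard_pad2, guard_pad3 in the frame of unit below 0.129 m and horizontal distance between guard and unit below 0.012 m), for 0.2 s.
At the end, for the whole second after the job is handed in: The wheel stands at digit 5 within 0.15 rad; the guard is upright over it, centred on the unit within 12 mm, at rest, and all four press marks are within 4 mm of their home height (125 mm), so that all four clips hold; nothing is held (all of step 2 and value of joint wheel between 2.99 and 3.29 rad and angle between guard's own z axis and vertical below 0.05 rad and linear speed of guard below 0.02 m/s); the robot touches nothing.
It fails at once if a bystander is moved more than 30 mm (distance of any of hammer, screwdriver, cup, carving from where it was at the start of the episode above 0.03 m).
It also fails if it takes over 72 s, if anything falls off the work surface, if the arm or the gripper's body presses on something with over 40 N, if the wrist force passes 120 N, or if a joint passes its speed limit or range.

## Robot

A 6-joint arm with a two-finger parallel gripper is mounted at the origin on the work surface. World frame = base frame: x ahead of the robot, y to its left, z up, the work surface at z = 0. Lengths are in mm, angles in degrees, forces in N, time in s.
With the tool pointing down it reaches from about 350 to 850 mm from the base axis. Payload 8.1 kg.
Tool frame: the origin (TCP) lies at the very end of the fingers, on their centre line; the grasp point (between the pads) lies 19 mm behind it; z points along the fingers, y is the line along which they close (so a half turn about z gives the same grasp; the last joint's range is limited). The gripper opens to 85 mm and grips with 20 to 120 N. Pads are 22 mm wide; open, the fingers measure 114 mm over their backs; the gripper's body (76 mm by 85 mm) begins 54 mm behind the grasp point. The pads swing forward as they close: fully open they stand 13 mm farther back than shut.
Start: joints at [60.653, 7.471, 85.268, -0, 87.261, -4.893], TCP at [248.356, 546.191, 191.392] pointing down, gripper open.
Joint ranges: [-169.43, 169.43], [-51.17, 129.36], [1.28, 143.12], [-76.62, 256.62], [0, 156.53], [-152.29, 152.29]. Speed limits (degrees/s): [136.94, 136.94, 159.86, 180, 180, 180].

## Interface

Orientations are given as [roll, pitch, yaw] about the fixed x, y, z axes, in that order (R = Rz(yaw) Ry(pitch) Rx(roll)).
In Python, from bench import status, viewer, job gives the robot as it stands.
- The arm moves only by the tool arm_command, never from a script. Its argument "targets" is a list that holds one entry, the list of rows, each a list of 7 numbers: the shift along the world's x, y, z in m, then the turn, a rotation vector about the world's x, y, z in rad, then the opening, from -1 (shut) to 1 (fully open). In form: [[[dx, dy, dz, rx, ry, rz, gripper], ...]]. A call has 1 to 10 rows; each row shifts and turns the commanded pose from where the row before left it; what a row does not reach is not made up. A row lasts 1/8 s, in which the tool goes at most 62.5 mm and 10.7 degrees, less where a joint would pass 70% of its speed; a pose out of reach is approached as far as the arm can. A call with a gripper value outside its range is refused whole. The fingers move at their own pace and stop on an object; "force" is the grip in N (left out, the last holds). Time passes only in rows, so rows that do not move let the fingers close. It gives the time, the measured TCP pose, the force, the opening and the grip force at its end, in the units of the state.
- status.sense(): the state, without advancing time (a new reading comes with each control period).
- viewer.snapshot(name): name is "side" or "top"; returns the picture (400x640x3 uint8, red, green, blue); there is no depth.
- viewer.camera_model(name): a dict with "vertical_fov" (degrees; the focal length in pixels is half the picture's height over the tangent of half this angle, whatever the lens; pixels are square), "cx", "cy" (the principal point, pixels), "xyz" and "attitude" of the camera in the world. Camera axes: x right, y down, z forward; pixel columns grow to the right and rows downward; lengths in mm; the calibration is good to about 2 mm. A picture is of the moment at which its call begins. camera_model takes no time and is no camera call.
- job.hand_in(): hands the job in; it is judged then, once.
The state is a dict: "time": time; "joint_pos": joint angles; "qd": joint speeds; "joint_efforts": joint torques, N m; "tool_pos": TCP position; "tcp_rot": TCP orientation; "ft_force": force on the tool from outside, world axes, zero at the start; "wrist_torque": the same for the moment, N m; "finger_gap": finger opening in mm; "grip_force": force on a finger pad.
Only numpy, scipy, OpenCV 4.12 (cv2) and the standard library are available. Lean on these libraries where they do the work, as an engineer would, in place of code of your own. Each camera call takes 0.05 s, during which the arm holds its last target. There are 200 camera calls.

## Working session

There is one attempt and no reset: what is moved stays moved. The work goes in short steps, Python scripts to look and compute and a tool call to move; the robot and the scene stay as the last step left them, time stands still between calls to the robot, and variables do not carry over. Pictures are saved under pics/ and viewed, at most 10 in all, crops included, and the job is handed in when it is done.

Besides the shell and the picture viewer there is one more tool, called as name(argument=value, ...) on one line, values as JSON. arm_command: Moves the arm, as the interface text tells. Its arguments: {"type":"object","properties":{"targets":{"type":"array"},"force":{"type":"number"}},"required":["targets"]}

```bash
mkdir -p pics
python3 - <<'E'
from bench import status, viewer
import cv2
print(status.sense())
for n in("side","top"):
    print(n,viewer.camera_model(n))
    cv2.imwrite(f"pics/{n}0.png",viewer.snapshot(n)[:,:,::-1])
E
```

```text
{'time': 0.0, 'joint_pos': array([ 6.06534614e+01,  7.51617472e+00,  8.53307104e+01,  1.14239114e-03,
        8.72610233e+01, -4.89307051e+00]), 'qd': array([ 0.06105939,  0.053661  , -0.00493984,  0.00058171, -0.0122574 ,
       -0.00569601]), 'joint_efforts': array([-1.16358565e-04, -5.69381297e+01, -5.00561714e+01, -2.61165369e-04,
        1.43911593e-02,  1.56897352e-05]), 'tool_pos': array([248.03368064, 545.63774538, 190.31966603]), 'tcp_rot': array([-1.79892582e+02, -1.03410212e-02,  1.55546467e+02]), 'ft_force': array([ 0.23962264, -0.17540758,  0.77099206]), 'wrist_torque': array([0.04530087, 0.0310075 , 0.00321981]), 'grip_force': 0.0, 'finger_gap': 85.33824460880211}
side {'vertical_fov': 52.79597870949374, 'cx': 331.79248451182497, 'cy': 199.68393089711037, 'xyz': array([ 414.9724787 , -894.06992422,  819.39284325]), 'attitude': array([-130.40096809,    0.31440224,   -8.33285789])}
top {'vertical_fov': 45.745583139249376, 'cx': 325.6783407439851, 'cy': 193.0151403884099, 'xyz': array([ 386.53303456,  -10.16790479, 1621.64879861]), 'attitude': array([-173.52662227,   -1.04471324,  -90.8499547 ])}
```

View pics/side0.png

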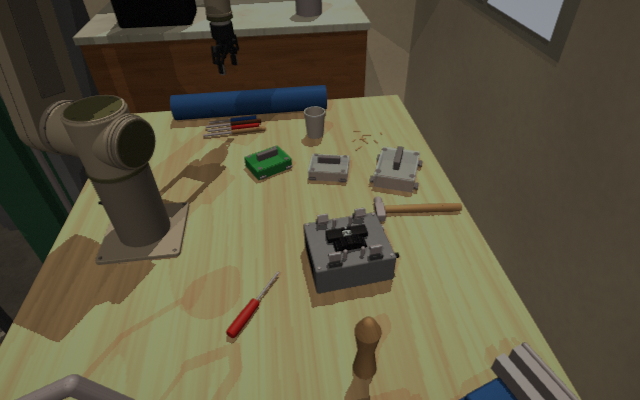

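View pics/top0.png

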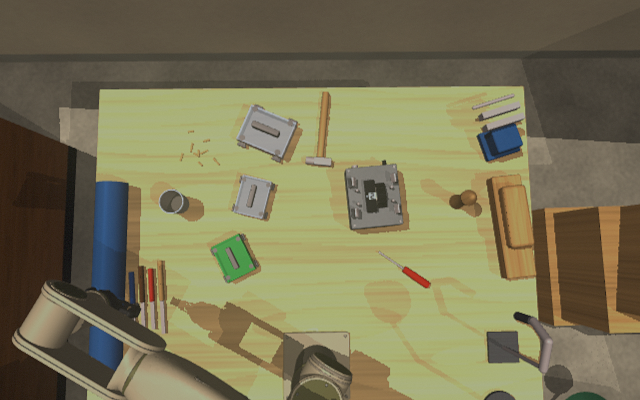

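The side and top views show three hood-like things (top-view pixels):
- Green hood at (235,258): excluded by its colour.
- Large grey hood at (267,128): the bigger of the remaining two.
- Small grey hood at (255,197), side view (329,168): this is the guard.

The unit is at (375,197), the hammer at (322,130), the cup at (173,202), the carving at (463,200) and the screwdriver at (405,270). Next I'll check the choice in a close crop.

```bash
cat > h.py <<'E'
import numpy as np, cv2
from scipy.spatial.transform import Rotation as R
from bench import status, viewer
def cam(n):
    m=viewer.camera_model(n); f=200/np.tan(np.radians(m['vertical_fov']/2))
    return m['xyz'],R.from_euler('xyz',m['attitude'],degrees=True).as_matrix(),f,m['cx'],m['cy']
def ray(n,u,v):
    c,A,f,cx,cy=cam(n); return c,A@np.array([(u-cx)/f,(v-cy)/f,1])
def plane(n,u,v,z):
    c,d=ray(n,u,v); return c+d*(z-c[2])/d[2]
def proj(n,p):
    c,A,f,cx,cy=cam(n); q=(np.atleast_2d(p)-c)@A; return q[:,:2]/q[:,2:]*f+[cx,cy]
def tri(p,q):
    (a,d),(b,e)=ray('top',*p),ray('side',*q)
    s=np.linalg.lstsq(np.c_[d,-e],b-a,rcond=None)[0]; x,y=a+d*s[0],b+e*s[1]
    return (x+y)/2,np.linalg.norm(x-y)
def crop(im,x,y,w,h,k): return cv2.resize(im[y:y+h,x:x+w],None,fx=k,fy=k,interpolation=cv2.INTER_CUBIC)
E
python3 - <<'E'
from h import *
t=cv2.imread('pics/top0.png');s=cv2.imread('pics/side0.png')
a=np.hstack([crop(t,335,150,80,60+25,5),crop(t,220,160,80,85,5)])
b=np.hstack([crop(s,295,205,110,88,3.6364),crop(s,290,145,110,88,3.6364)])
b=cv2.resize(b,(800,175*2-175+0+145)); print(a.shape,b.shape)
o=np.vstack([cv2.resize(a,(680,361)),cv2.resize(b,(680,239))])
a=crop(t,335,155,80,80,5);g=crop(t,220,160,80,80,5)
o=np.vstack([np.hstack([a,g])[:300*2], ])
b=np.hstack([crop(s,300,205,100,50,4),crop(s,290,140,100,50,4)])
cv2.imwrite('pics/c0.png',np.vstack([o,b]))
E
```

```text
(425, 800, 3) (320, 800, 3)
```

View pics/c0.png

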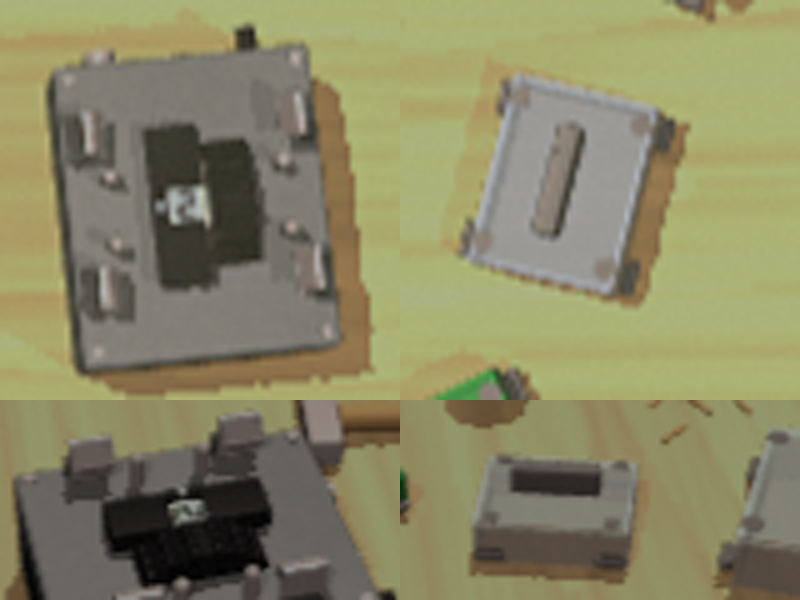

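The crops show the guard's top face with corners at about (243,175), (272,182), (262,218) and (234,212) in the top image, and a rib running from (254,185) to (249,207). The unit's top face, four posts and a digit that looks like 2 are also clear. Next I'll cast those pixels onto planes, fit the poses and check both views with an overlay.

```bash
cat >> h.py <<'E'
def fit(P,Q):
    "2D rigid: model P -> world Q; returns x,y,yaw deg,residuals"
    P,Q=np.array(P,float),np.array(Q,float)[:,:2]; p,q=P-P.mean(0),Q-Q.mean(0)
    a=np.arctan2((p[:,0]*q[:,1]-p[:,1]*q[:,0]).sum(),(p*q).sum())
    r=np.array([[np.cos(a),-np.sin(a)],[np.sin(a),np.cos(a)]]); t=Q.mean(0)-r@P.mean(0)
    return t,np.degrees(a),Q-(P@r.T+t)
def W(t,yaw,p):
    a=np.radians(yaw); p=np.atleast_2d(p).astype(float)
    return np.c_[t[0]+p[:,0]*np.cos(a)-p[:,1]*np.sin(a),t[1]+p[:,0]*np.sin(a)+p[:,1]*np.cos(a),p[:,2]]
E
python3 - <<'E'
from h import *
o=lambda X,Y,x0,y0:(x0+(X+.5)/5-.5,y0+(Y+.5)/5-.5)
box=[((100,85),(55,73)),((100,-85),(305,45)),((-100,-85),(339,344)),((-100,85),(80,372))]
post=[((22,56.5),(111,179)),((-22,56.5),(118,243)),((22,-56.5),(284,160)),((-22,-56.5),(292,228))]
for nm,L,z in(('box',box,85),('post',post,111)):
    print(nm,fit([a for a,_ in L],[plane('top',*o(*b,335,155),z) for _,b in L]))
L=box+post
Q=[plane('top',*o(*b,335,155),85) for _,b in box]+[plane('top',*o(*b,335,155),111) for _,b in post]
u=fit([a for a,_ in L],Q)
g=[((65,50),(116,74)),((65,-50),(260,112)),((-65,-50),(212,292)),((-65,50),(70,258))]
G=fit([a for a,_ in g],[plane('top',*o(*b,220,160),40) for _,b in g])
r=[((37.5,0),(172,124)),((-37.5,0),(145,234))]
print('unit',u[:2]);print('guard',G);print(fit([a for a,_ in r],[plane('top',*o(*b,220,160),66) for _,b in r]))
t=cv2.imread('pics/top0.png');s=cv2.imread('pics/side0.png')
um=[(x,y,85) for x in(-100,100) for y in(-85,85)]+[(x,y,111) for x in(-22,22) for y in(-56.5,56.5)]+[(0,-21,110),(0,9,99)]
gm=[(x,y,40) for x in(-65,65) for y in(-50,50)]+[(37.5,0,66),(-37.5,0,66)]+[(x,y,40) for x in(-50,50) for y in(-42,42)]
ims=[]
for n,im,(x,y) in(('top',t,(335,155)),('top',t,(220,160)),('side',s,(300,205)),('side',s,(285,140))):
    w,h=(80,60) if n=='top' else (100,75); k=400/w
    c=crop(im,x,y,w,h,k)
    for q in np.r_[proj(n,W(u[0],u[1],um)),proj(n,W(G[0],G[1],gm))]:
        cv2.circle(c,tuple(int(round(v)) for v in ((q-[x,y]+.5)*k-.5)),2,(0,0,255),-1)
    ims.append(c)
cv2.imwrite('pics/ov.png',np.vstack([np.hstack(ims[:2]),np.hstack(ims[2:])]))
E
```

```text
box (array([ 548.39699816, -197.06693344]), np.float64(4.721240066013267), array([[-2.71604075, -3.24131788],
       [ 0.01249429,  0.93767841],
       [ 2.23777727,  1.45018086],
       [ 0.46576919,  0.85345861]]))
post (array([ 548.82310048, -198.16044576]), np.float64(4.884094960301707), array([[-1.21375035, -0.39898046],
       [ 1.2830855 , -0.22506335],
       [ 0.0740146 ,  0.34270653],
       [-0.14334976,  0.28133728]]))
unit (array([ 548.61004932, -197.6136896 ]), np.float64(4.7500167665307655))
guard (array([557.5861431 , 203.31423866]), np.float64(-14.520538840410838), array([[-0.9269676 ,  0.66244628],
       [-2.83314737,  0.87920461],
       [ 2.43425301,  0.43052777],
       [ 1.32586196, -1.97217867]]))
(array([557.95916323, 203.78301067]), np.float64(-13.564623793569751), array([[-0.14477588,  0.03493037],
       [ 0.14477588, -0.03493037]]))
```

View pics/ov.png

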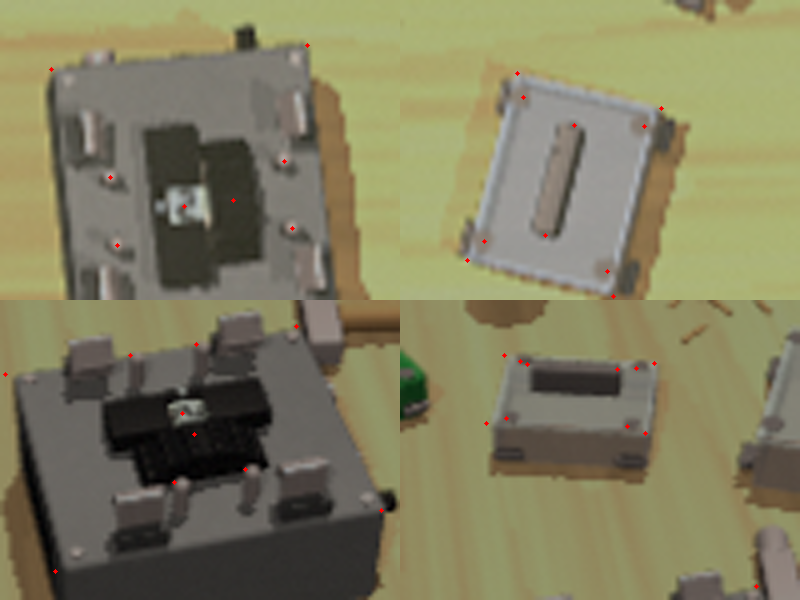

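The overlay matches the top view to about a pixel, and the side view sits about 1.3 px to the right. I'll take the unit at (550,-198.5), yaw 4.8, and the guard at (559,203.5), yaw -14. The wheel reads about 2. Now I'll move over the wheel with the fingers shut and tilted.

arm_command(targets=[[[0.0173,-0.048,0,0,0,0.0511,-1],[0.0173,-0.048,0,0,0,0.0511,-1],[0.0173,-0.048,0,0,0,0.0511,-1],[0.0173,-0.048,0,0,0,0.0511,-1],[0.0173,-0.048,0,0,0,0.0511,-1],[0.0173,-0.048,0,0,0,0.0511,-1],[0.0173,-0.048,0,0,0,0.0511,-1],[0.0173,-0.048,0,0,0,0.0511,-1],[0.0173,-0.048,0,0,0,0.0511,-1],[0.0173,-0.048,0,0,0,0.0511,-1]]])

```text
time: 1.35
tool_pos: [421.4, 64.6, 191.2]
tcp_rot: [180.0, -0.0, -175.1]
ft_force: [0.5, 0.4, 0.4]
finger_gap: 0.3
grip_force: 0.0
```

arm_command(targets=[[[0.0173,-0.048,-0.006,-0.0061,0.0724,0,-1],[0.0173,-0.048,-0.006,-0.0061,0.0724,0,-1],[0.0173,-0.048,-0.006,-0.0061,0.0724,0,-1],[0.0173,-0.048,-0.006,-0.0061,0.0724,0,-1],[0.0173,-0.048,-0.006,-0.0061,0.0724,0,-1],[0.0173,-0.048,-0.006,-0.0061,0.0724,0,-1],[0,0,0,0,0,0,-1]]])

```text
time: 2.22
tool_pos: [523.4, -223.9, 148.4]
tcp_rot: [179.7, -25.6, -175.2]
ft_force: [0.0, 0.4, -1.6]
finger_gap: 0.0
grip_force: 0.0
```

Run:
```python
from h import *
s=status.sense();print(s['time'],s['tool_pos'],s['tcp_rot'],s['ft_force'],s['finger_gap'])
ims=[]
p=s['tool_pos']
for n,(x,y) in(('top',(335,155)),('side',(300,170))):
    im=viewer.snapshot(n)[:,:,::-1].copy(); cv2.imwrite(f'pics/{n}1.png',im)
    w,h=80,100; k=5
    c=crop(im,x,y,w,h,k)
    q=proj(n,p)[0]; print(n,q)
    cv2.circle(c,tuple(int(round(v)) for v in ((q-[x,y]+.5)*k-.5)),2,(0,0,255),-1)
    ims.append(c)
cv2.imwrite('pics/a1.png',np.hstack(ims))
```

```text
2.225 [ 523.44257087 -223.93984762  148.36902826] [ 179.73356651  -25.58722397 -175.24164311] [ 0.02013983  0.430432   -1.55653191] 0.015779134060358094
top [384.75209392 201.75212516]
side [337.67247222 229.7485146 ]
```

View pics/a1.png

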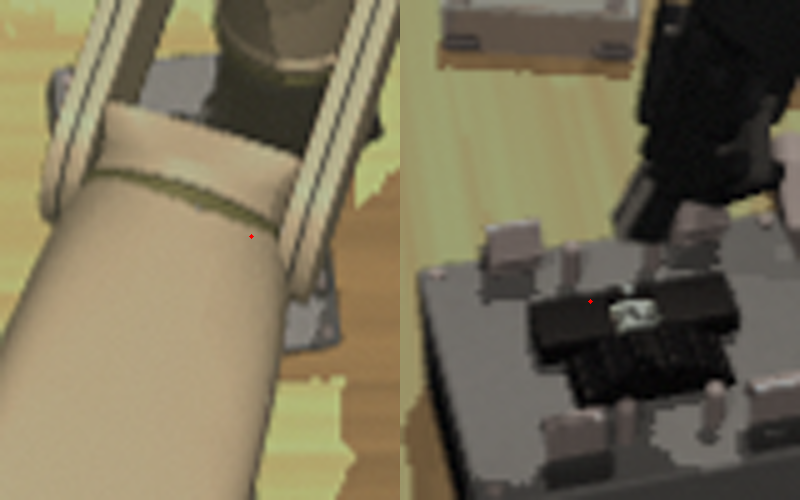

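The side view shows the fingertip at about (346,217), but I predicted (338,230). I'll re-sense and work out where the seen tip lies before going down.

Run:
```python
from h import *
s=status.sense();print(s['time'],s['tool_pos'],s['tcp_rot'],s['ft_force'],s['qd'].round(2))
im=viewer.snapshot('side')[:,:,::-1]; old=cv2.imread('pics/side1.png')
print('diff',np.abs(im.astype(int)-old)[170:270,300:400].mean())
s=status.sense();print(s['time'],s['tool_pos'],s['joint_pos'])
# where the seen tip pixel lies for y=-224 plane
for px in((346,217),(349,217),(344,217)):
    c,d=ray('side',*px); k=(-224-c[1])/d[1]; print(px,c+d*k)
# corners of original start pic check: none; check reference: robot base centre
print(proj('side',[[0,0,0],[550,-198.5,0],[248.,545.6,190.3]]),proj('top',[[0,0,0],[248.,545.6,190.3]]))
```

```text
2.325 [ 524.55831315 -221.64960572  153.47771496] [ 179.88222097  -25.12988045 -175.17754496] [-0.09859525 -0.76202306  1.06812798] [ 1.25 -5.11  0.97  0.09  0.03  0.09]
diff 1.6947333333333334
2.375 [ 525.06081464 -221.21978283  155.37663111] [ -20.62993574   29.1114067    66.8056447   -10.88585901  106.6113368
 -116.50271783]
(346, 217) [ 542.71226901 -224.          186.77339186]
(349, 217) [ 549.75678874 -224.          185.78770394]
(344, 217) [ 538.02761874 -224.          187.42888057]
[[145.8662238  231.56758801]
 [345.83668795 261.85798326]
 [230.63787761  83.08771319]] [[315.39434377 364.5088945 ]
 [128.73835061 296.99095458]]
```

arm_command(targets=[[[0,-0.0015,-0.013,0,0,0,-1],[0,0,-0.013,0,0,0,-1],[0,0,-0.01,0,0,0,-1],[0,0,-0.004,0,0,0,-1],[0,0,0,0,0,0,-1],[0,0,0,0,0,0,-1]]])

```text
time: 3.12
tool_pos: [525.4, -223.4, 115.8]
tcp_rot: [-180.0, -24.9, -175.2]
ft_force: [-0.8, 0.1, -0.1]
finger_gap: -0.1
grip_force: 0.0
```

Run:
```python
from h import *
s=status.sense();p=s['tool_pos'];print(s['time'],p,s['ft_force'])
A=R.from_euler('xyz',s['tcp_rot'],degrees=True).as_matrix()
im=viewer.snapshot('side')[:,:,::-1].copy(); cv2.imwrite('pics/side2.png',im)
c=crop(im,295,165,100,100,6)
for k in(0,-19,-73):
    q=proj('side',p+k*A[:,2])[0];cv2.circle(c,tuple(int(round(v)) for v in ((q-[295,165]+.5)*6-.5)),3,(0,0,255),-1)
cv2.imwrite('pics/a2.png',c)
```

```text
3.125 [ 525.41137283 -223.42472239  115.77200823] [-0.82950144  0.1033544  -0.05781138]
```

View pics/a2.png

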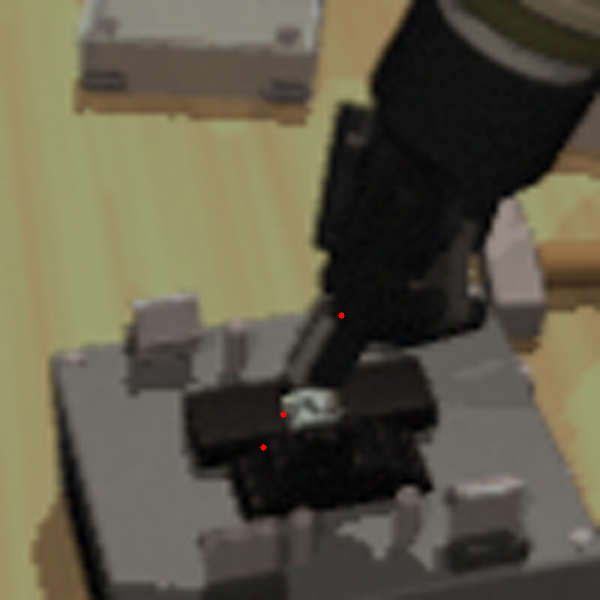

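The seen tip at (345,229) is higher and further right than predicted, at about (339,239). A force probe will tell where the tip really is.

arm_command(targets=[[[0,0,-0.002,0,0,0,-1],[0,0,-0.002,0,0,0,-1],[0,0,-0.002,0,0,0,-1],[0,0,0,0,0,0,-1]]])

```text
time: 3.68
tool_pos: [525.0, -223.3, 109.1]
tcp_rot: [180.0, -25.0, -175.2]
ft_force: [-0.2, 0.1, -1.1]
finger_gap: -0.3
grip_force: 0.0
```

arm_command(targets=[[[0,0,-0.002,0,0,0,-1],[0,0,0,0,0,0,-1],[0,0,0,0,0,0,-1]]])

```text
time: 4.05
tool_pos: [525.1, -223.3, 107.4]
tcp_rot: [180.0, -25.0, -175.2]
ft_force: [0.0, -0.6, 0.2]
finger_gap: -0.0
grip_force: 0.0
```

arm_command(targets=[[[0,0,-0.002,0,0,0,-1],[0,0,0,0,0,0,-1],[0,0,0,0,0,0,-1]]])

```text
time: 4.42
tool_pos: [525.1, -223.3, 105.4]
tcp_rot: [180.0, -25.0, -175.2]
ft_force: [0.2, -0.2, -1.4]
finger_gap: 0.0
grip_force: 0.0
```

Run:
```python
from h import *
s=status.sense();p=s['tool_pos'];A=R.from_euler('xyz',s['tcp_rot'],degrees=True).as_matrix()
def mark(c,n,P,x,y,k):
    for q in proj(n,P): cv2.circle(c,tuple(int(round(v)) for v in ((q-[x,y]+.5)*k-.5)),3,(0,0,255),-1)
im=viewer.snapshot('side')[:,:,::-1].copy(); cv2.imwrite('pics/side3.png',im)
a=crop(im,310,190,66,66,6); mark(a,'side',[p,p+11*A[:,0],p-11*A[:,0],p-30*A[:,2]],310,190,6)
p0=np.array([248,545.6,190.3]);d=np.array([.414,.91,0]);P=[p0,p0+[0,0,13]+42.5*d,p0+[0,0,13]-42.5*d,p0+[0,0,73]]
t=cv2.imread('pics/top0.png');s0=cv2.imread('pics/side0.png')
b=crop(t,80,260,66,66,6);mark(b,'top',P,80,260,6)
c=crop(s0,195,30,66,33,6);mark(c,'side',P,195,30,6)
o=np.hstack([a,np.vstack([b])]); o=np.vstack([o,np.hstack([c,np.zeros_like(c)])]);cv2.imwrite('pics/a3.png',o[:600]);print(o.shape)
```

```text
(594, 792, 3)
```

View pics/a3.png

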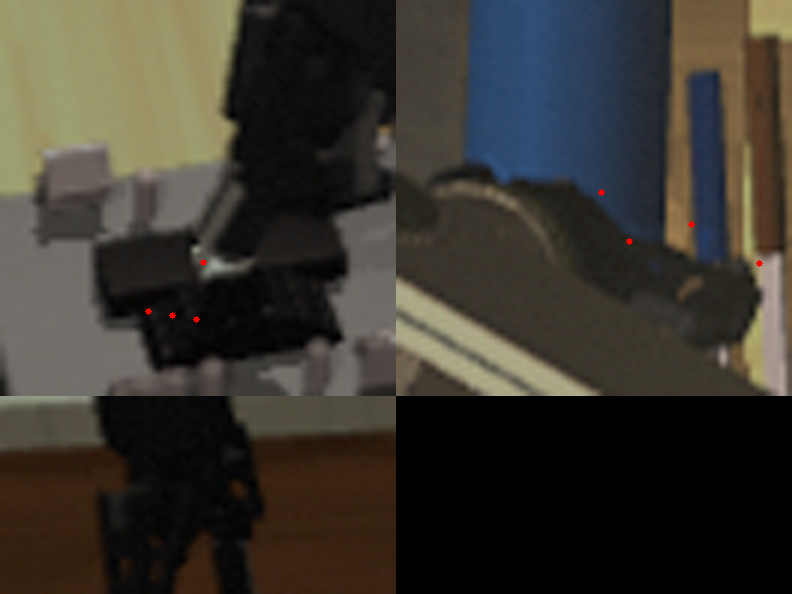

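Run:
```python
from h import *
s=status.sense();print(s['tool_pos'],s['joint_pos'])
print('now tip @105',[plane('side',u,v,105).round(0) for u,v in((345,232),(349,232))])
print('start fingers side @203',[plane('side',u,v,203).round(0) for u,v in((213,69),(221,72),(236,63))])
print('start fingers top @203',[plane('top',u,v,203).round(0) for u,v in((203,310),(194.5+0,311))][:0],[plane('top',80+(X-396)/6,260+Y/6,203).round(0) for X,Y in((690,325),(745,290),(700,300))])
im=cv2.imread('pics/side0.png'); t=cv2.imread('pics/top0.png')
o=np.hstack([crop(im,195,30,66,66,6),crop(t,80,260,66,66,6)]);cv2.imwrite('pics/a4.png',cv2.convertScaleAbs(o,alpha=1.8,beta=20))
```

```text
[ 525.15883401 -223.32828498  105.41014802] [ -20.76822197   31.24303506   69.25602475  -10.74810401  102.0805262
 -115.74285885]
now tip @105 [array([ 547., -191.,  105.]), array([ 557., -193.,  105.])]
start fingers side @203 [array([179., 656., 203.]), array([211., 622., 203.]), array([264., 702., 203.])]
start fingers top @203 [] [array([200., 538., 203.]), array([216., 512., 203.]), array([212., 534., 203.])]
```

View pics/a4.png

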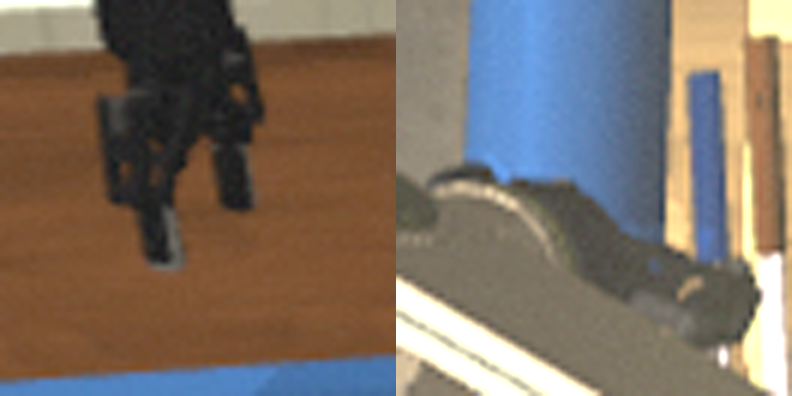

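arm_command(targets=[[[0,0,-0.003,0,0,0,-1],[0,0,0,0,0,0,-1],[0,0,0,0,0,0,-1]]])

```text
time: 4.85
tool_pos: [525.1, -223.3, 102.3]
tcp_rot: [180.0, -25.0, -175.2]
ft_force: [1.1, -0.1, 0.6]
finger_gap: -0.1
grip_force: 0.0
```

arm_command(targets=[[[0,0,-0.003,0,0,0,-1],[0,0,0,0,0,0,-1],[0,0,0,0,0,0,-1]]])

```text
time: 5.22
tool_pos: [525.1, -223.3, 99.3]
tcp_rot: [180.0, -25.0, -175.2]
ft_force: [-0.7, -0.1, 0.8]
finger_gap: -0.3
grip_force: 0.0
```

arm_command(targets=[[[0,0,-0.003,0,0,0,-1],[0,0,0,0,0,0,-1],[0,0,0,0,0,0,-1]]])

```text
time: 5.6
tool_pos: [525.1, -223.3, 96.3]
tcp_rot: [180.0, -25.0, -175.2]
ft_force: [0.3, 0.3, -0.8]
finger_gap: -0.1
grip_force: 0.0
```

arm_command(targets=[[[0,0,-0.006,0,0,0,-1],[0,0,-0.005,0,0,0,-1],[0,0,0,0,0,0,-1],[0,0,0,0,0,0,-1]]])

```text
time: 6.1
tool_pos: [525.1, -223.3, 85.4]
tcp_rot: [180.0, -25.0, -175.2]
ft_force: [0.3, -0.3, 0.9]
finger_gap: -0.3
grip_force: 0.0
```

arm_command(targets=[[[0,0,-0.003,0,0,0,-1],[0,0,0,0,0,0,-1],[0,0,0,0,0,0,-1]]])

```text
time: 6.48
tool_pos: [525.2, -223.3, 82.4]
tcp_rot: [180.0, -25.0, -175.2]
ft_force: [0.3, 0.5, 0.3]
finger_gap: 0.2
grip_force: 0.0
```

arm_command(targets=[[[0,0,-0.003,0,0,0,-1],[0,0,0,0,0,0,-1],[0,0,0,0,0,0,-1]]])

```text
time: 6.85
tool_pos: [525.1, -223.3, 79.3]
tcp_rot: [180.0, -25.0, -175.2]
ft_force: [0.2, 0.1, 0.3]
finger_gap: -0.1
grip_force: 0.0
```

Run:
```python
from h import *
s=status.sense();p=s['tool_pos'];A=R.from_euler('xyz',s['tcp_rot'],degrees=True).as_matrix();print(A.round(3))
c=[]
for n,(x,y) in(('side',(310,190)),('top',(335,155))):
    im=viewer.snapshot(n)[:,:,::-1].copy(); cv2.imwrite(f'pics/{n}4.png',im)
    b=crop(im,x,y,66,80,6)
    for q in proj(n,[p,p-20*A[:,2],p-40*A[:,2]]): cv2.circle(b,tuple(int(round(v)) for v in ((q-[x,y]+.5)*6-.5)),3,(0,0,255),-1); print(n,q)
    c.append(b)
cv2.imwrite('pics/a5.png',cv2.convertScaleAbs(np.hstack(c),alpha=1.5,beta=15))
```

```text
[[-0.903 -0.084 -0.421]
 [-0.076  0.996 -0.035]
 [ 0.422  0.    -0.906]]
side [338.19042102 249.38671786]
side [341.57530521 243.74728225]
side [345.03169928 237.98870658]
top [381.54354062 203.23543422]
top [382.00970346 200.13757812]
top [382.48635561 196.97001591]
```

View pics/a5.png

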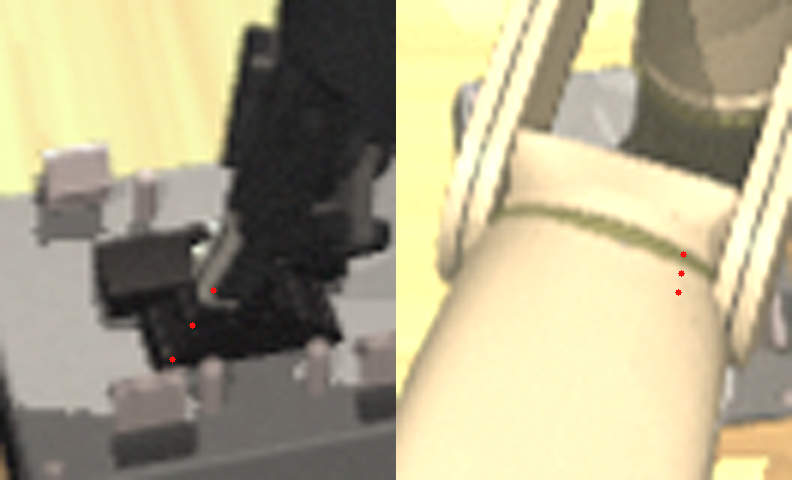

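The fingertip now shows at (347,240.5), just over the wheel's crest. That is about 35 mm short of the reported TCP along the tool axis. I'll keep probing down until contact to calibrate it.

arm_command(targets=[[[0,0,-0.002,0,0,0,-1],[0,0,0,0,0,0,-1],[0,0,0,0,0,0,-1]]])

```text
time: 7.32
tool_pos: [525.1, -223.3, 77.4]
tcp_rot: [180.0, -25.0, -175.2]
ft_force: [0.0, -0.2, -0.6]
finger_gap: -0.0
grip_force: 0.0
```

arm_command(targets=[[[0,0,-0.002,0,0,0,-1],[0,0,0,0,0,0,-1],[0,0,0,0,0,0,-1]]])

```text
time: 7.7
tool_pos: [525.3, -223.4, 75.7]
tcp_rot: [-180.0, -25.0, -175.2]
ft_force: [-0.8, -1.0, 2.7]
finger_gap: -0.2
grip_force: 1.5
```

arm_command(targets=[[[0,0,-0.002,0,0,0,-1],[0,0,0,0,0,0,-1],[0,0,0,0,0,0,-1]]])

```text
time: 8.07
tool_pos: [525.5, -223.5, 75.4]
tcp_rot: [-179.9, -24.9, -175.2]
ft_force: [-2.8, 1.4, 13.0]
finger_gap: 0.1
grip_force: 5.4
```

Run:
```python
from h import *
p0=np.array([248,545.6,190.3]);d=np.array([.414,.91,0])
for L in(0,30,40,50): print(L,proj('side',[p0+[0,0,13+L]+42.5*d,p0+[0,0,13+L]-42.5*d]).round(1).tolist())
```

```text
0 [[235.3, 75.1], [224.5, 84.5]]
30 [[234.0, 67.2], [223.0, 76.5]]
40 [[233.6, 64.5], [222.5, 73.7]]
50 [[233.1, 61.8], [222.0, 71.0]]
```

Reported TCP z=75.5 at contact agrees with the true tip lying 40 mm behind the reported TCP along the tool axis. The start picture agrees too, predicting (222.5,73.7) against a seen (222.5,74). Now the first stroke.

arm_command(targets=[[[0,0,0.01,0,0,0,-1],[-0.018,-0.0015,0,0,0,0,-1],[0,0,-0.007,0,0,0,-1],[0,0,-0.0066,0,0,0,-1],[0,0,0,0,0,0,-1],[0,0,0,0,0,0,-1]]])

```text
time: 8.82
tool_pos: [507.2, -225.0, 71.0]
tcp_rot: [-180.0, -25.0, -175.2]
ft_force: [-4.0, 1.2, 13.3]
finger_gap: 0.6
grip_force: 6.5
```

arm_command(targets=[[[0.0048,0.0004,0.0016,0,0,0,-1],[0.0049,0.0004,0.0012,0,0,0,-1],[0.005,0.0004,0.0006,0,0,0,-1],[0.005,0.0004,0.0001,0,0,0,-1],[0.005,0.0004,-0.0005,0,0,0,-1]]])

```text
time: 9.45
tool_pos: [532.7, -222.7, 73.7]
tcp_rot: [-180.0, -25.0, -175.2]
ft_force: [-0.7, 0.9, 11.8]
finger_gap: 0.1
grip_force: 5.8
```

arm_command(targets=[[[0.0049,0.0004,-0.0009,0,0,0,-1],[0.0048,0.0004,-0.0015,0,0,0,-1],[0.0046,0.0004,-0.002,0,0,0,-1]]])

```text
time: 9.82
tool_pos: [548.8, -221.6, 72.0]
tcp_rot: [-179.9, -24.7, -175.2]
ft_force: [0.7, 4.3, 24.9]
finger_gap: -0.4
grip_force: 11.7
```

arm_command(targets=[[[0,0,0.015,0,0,0,-1],[0,0,0.01,0,0,0,-1],[0,0,0,0,0,0,-1]]])

```text
time: 10.2
tool_pos: [546.8, -221.8, 94.0]
tcp_rot: [-180.0, -24.9, -175.2]
ft_force: [0.6, -0.6, 0.9]
finger_gap: -0.2
grip_force: 0.0
```

```bash
cat >> h.py <<'E'
U=((550.,-198.5),4.8)
def win(im,n='side'):
    q=proj(n,W(*U,[[0,9,99]]))[0]; x,y=int(q[0])-6,int(q[1])-5
    return im[y:y+13,x:x+15].mean(2).astype(int)
def show(a): print('\n'.join(' '.join(f'{v:3d}' for v in r) for r in a))
E
python3 - <<'E'
from h import *
im=viewer.snapshot('side')[:,:,::-1]; cv2.imwrite('pics/side5.png',im)
show(win(cv2.imread('pics/side0.png')));print();show(win(im))
E
```

```text
53  50  36  27  26  51  94  66  24  16  14  23  25  26  25
 23  25  17  15  14  17  35  24  22  25  24  19  25  27  28
 24  22  13   9  62  97 127 135 136 134 134  86  35  28  29
 23  24  23 116 135 123 108  92 134 145 117  82  45  28  29
 25  25  26  78  85  91  89  64  94 136  98  79  47  28  31
 25  26  26  64  78  84 126 105  72  95  75  59  68  46  32
 28  28  25  37  56 101 137 140 118 110  91  81  54  25  21
 28  27  28  28  65 105  88  80  67  58  47  42  26  19  16
 31  28  25  21  46  54  32  25  21  22  23  19  10  22  19
 17  16  14  15  20  12  12  22  17  22  25  24  16  17  13
 11  20  16  13  15  11  10  16  14  18  21  24  19  15  19
 11  20  17  13  16  15  11  11  19  18  22  25  23  17  15
 11  16  14  15  14  16   9   8  21  21  21  26  26  18  15

 58  54  42  30  29  56 102  71  27  21  15  24  53  55  46
 27  28  18  19  19  19  37  28  26  28  28  24  53  42  61
 25  28  16  10  68 106 137 145 145 145 143  94  43  52  69
 27  26  27 125 145 149 153 129 146 155 126  90  51  62  71
 28  27  28  86 106 145 155 108 104 146 107  85  57  63  70
 29  31  30  74  91 105 144 106  66 102  82  65  74  72  69
 31  30  28  42  62  55  71  88  86 110  98  87  60  46  56
 34  29  32  33  69 104  68  57  53  59  53  46  28  22  26
 33  32  30  25  50  57  35  25  24  25  26  19  16  12   9
 17  17  19  21  25  16  11  24  22  25  26  25  16   9   8
 13  21  18  17  19  14  15  21  20  21  25  26  22  12   6
  7  22  18  17  16  17  12  14  22  21  25  28  17   7   9
  7  14  20  14  14  15  12  13  23  21  25  27  13   7   9
```

arm_command(targets=[[[0,0.04,0.02,0,0,0,-1],[0,0.045,0.02,0,0,0,-1],[0,0.045,0.02,0,0,0,-1],[0,0.045,0,0,0,0,-1],[0,0.045,0,0,0,0,-1],[0,0.03,0,0,0,0,-1]]])

```text
time: 11.0
tool_pos: [545.5, 30.4, 152.6]
tcp_rot: [180.0, -25.0, -175.1]
ft_force: [0.7, 0.1, 0.3]
finger_gap: 0.2
grip_force: 0.0
```

Run:
```python
from h import *
im=viewer.snapshot('top')[:,:,::-1].copy(); cv2.imwrite('pics/top5.png',im); sd=viewer.snapshot('side')[:,:,::-1].copy(); cv2.imwrite('pics/side6.png',sd)
q=proj('top',W(*U,[[0,9,99]]))[0];print(q)
for f in(cv2.imread('pics/top0.png'),im):
    g=f[int(q[1])-6:int(q[1])+7,int(q[0])-6:int(q[0])+8].mean(2).astype(int); show(g); print()
def ascii(a):
    a=cv2.resize(a.astype(np.float32),None,fx=3,fy=2,interpolation=cv2.INTER_CUBIC)
    for r in a: print(''.join(' .:-=+*#%@'[int(np.clip((150-v)/14,0,9))] for v in r))
for f in('pics/side0.png','pics/side6.png'):
    q=proj('side',W(*U,[[0,9,99]]))[0]; f=cv2.imread(f).mean(2)
    c=f[int(q[1])-4:int(q[1])+5,int(q[0])-4:int(q[0])+8]; ascii(np.rot90(c)); print('----')
```

```text
[371.75468957 195.39360304]
 57  54  56  52  55  53  53  50  51  50  85  56  45  49
 54  51  55  52  52  53  53  52  51  50  78  53  48  50
 57  55  55  53  48  49  47  47  44  48  75  62  49  48
 62  48  49  73 102 105  89  83 105 132 139  83  52  47
 61  47  43 108 156 145 100 103 122 176 179 108  54  48
 59  48  45 123 174 167 145 129 106 170 177 115  58  51
 61 105 111 121 173 167 143 118  98 169 175 126  66  47
 64 126 134 104 172 136  89 130 140 173 172 140  70  47
 68  84  89  79 172 118  88 143 162 178 176 157  76  46
 78  50  47  65 175 156 101  99 112 143 146 169  84  44
 80  53  48  50 131 141  94  81  66  73  74 143  76  44
 90  54  51  53  48  49  49  51  51  50  49  96  57  47
 96  59  53  54  52  53  52  52  53  52  50  61  56  55

 55  53  46  47  47  46  48  44  45  47  73  49  43  44
 54  54  49  46  46  48  47  46  46  42  82  53  46  45
 55  54  52  45  44  44  43  43  40  46  82  54  44  46
 64  50  49  59  75  77  64  64  77  96  98  68  46  45
 61  43  45  80 114 105  82  79  90 128 116  78  49  45
 60  46  47  88 128 122 111  98  82 128 115  79  49  43
 62 111
[... 1039 characters left out ...]
@@@@@@@%%%%%%%@@@@
----
@@@@@@@@@@@@@@@@@@@@@@@@@@@
@@@@@@@@@@@@%%%@@@@@@@@@@@@
@@@@@@@@@@@%%#%%%@@@@@@@@@@
@@@%%%%%%%%%####%%@@@@@@@@@
@@@##*#######%####%@@@@@@@@
@@%*+++****##%##*#%@@@@@@@@
@@#*==++++**###**#%%@@@@@@@
@%#+=-==+=++*#***##%@@@@@@@
@%#+=--====++*****#%@@@@@@@
@%#+=----==+******#%@@@@@@@
@%#+=--==+*##%##*##%@@@@@@@
@@#+=-==+**##%####%%@@@@@@@
@@#+===++****#####%%@@@@@@@
@@#*===+++++++**##%%%@@@@@@
@@#*=-========+*#%%%%@@@@@@
@@%*+=-------=+#%%###%@@@@@
@@%#+==----==+*#%#***#%@@@@
@@%#*+==-==++*####***#%@@@@
@@@%#+====+***####*###%@@@@
@@@@%*+==+**######%%%%@@@@@
@@@@@%+==+*####%%@@@@@@@@@@
@@@@@@#**#%%%%%@@@@@@@@@@@@
@@@@@@@@@@@@@@@@@@@@@@@@@@@
@@@@@@@@@@@@@@@@@@@@@@@@@@@
----
```

The top view shows a clear 2 at the start and a 3 now: right-hand stroke dark, lower left bright. Each stroke advances one digit, so two more are needed.

arm_command(targets=[[[-0.0065,-0.043,0,0,0,0,-1],[-0.0065,-0.042,0,0,0,0,-1],[-0.0065,-0.042,-0.02,0,0,0,-1],[-0.0065,-0.042,-0.02,0,0,0,-1],[-0.0065,-0.042,-0.02,0,0,0,-1],[-0.0065,-0.042,-0.01,0,0,0,-1],[0,0,0,0,0,0,-1],[0,0,-0.007,0,0,0,-1],[0,0,-0.0066,0,0,0,-1],[0,0,0,0,0,0,-1]]])

```text
time: 12.35
tool_pos: [507.2, -224.2, 71.1]
tcp_rot: [-179.9, -25.0, -175.1]
ft_force: [-2.5, -0.4, 10.6]
finger_gap: 0.0
grip_force: 5.0
```

arm_command(targets=[[[0.0048,0.0004,0.0016,0,0,0,-1],[0.0049,0.0004,0.0012,0,0,0,-1],[0.005,0.0004,0.0006,0,0,0,-1],[0.005,0.0004,0.0001,0,0,0,-1],[0.005,0.0004,-0.0005,0,0,0,-1],[0.0049,0.0004,-0.0009,0,0,0,-1],[0.0048,0.0004,-0.0015,0,0,0,-1],[0.0046,0.0004,-0.002,0,0,0,-1]]])

```text
time: 13.35
tool_pos: [548.7, -220.7, 72.0]
tcp_rot: [-179.9, -24.7, -175.1]
ft_force: [1.2, 5.5, 23.3]
finger_gap: 0.1
grip_force: 10.8
```

arm_command(targets=[[[0,0,0.015,0,0,0,-1],[0,0,0.01,0,0,0,-1],[0,0,0,0,0,0,-1]]])

```text
time: 13.72
tool_pos: [546.8, -221.7, 94.3]
tcp_rot: [-180.0, -24.9, -175.2]
ft_force: [1.0, 0.6, -0.5]
finger_gap: 0.3
grip_force: 0.0
```

Run:
```python
from h import *
im=viewer.snapshot('side')[:,:,::-1]; cv2.imwrite('pics/side7.png',im)
show(win(cv2.imread('pics/side5.png')));print();show(win(im))
```

```text
58  54  42  30  29  56 102  71  27  21  15  24  53  55  46
 27  28  18  19  19  19  37  28  26  28  28  24  53  42  61
 25  28  16  10  68 106 137 145 145 145 143  94  43  52  69
 27  26  27 125 145 149 153 129 146 155 126  90  51  62  71
 28  27  28  86 106 145 155 108 104 146 107  85  57  63  70
 29  31  30  74  91 105 144 106  66 102  82  65  74  72  69
 31  30  28  42  62  55  71  88  86 110  98  87  60  46  56
 34  29  32  33  69 104  68  57  53  59  53  46  28  22  26
 33  32  30  25  50  57  35  25  24  25  26  19  16  12   9
 17  17  19  21  25  16  11  24  22  25  26  25  16   9   8
 13  21  18  17  19  14  15  21  20  21  25  26  22  12   6
  7  22  18  17  16  17  12  14  22  21  25  28  17   7   9
  7  14  20  14  14  15  12  13  23  21  25  27  13   7   9

 58  55  40  31  30  55 102  71  25  19  15  26  52  53  54
 27  27  20  20  16  19  39  27  26  28  27  25  52  42  64
 26  26  14  37  71  79 131 145 144 144 143  93  41  50  69
 28  26  26 125 145 146 153 128  98  84 101  90  51  63  70
 28  29  29  89 142 154 155 121  94 133 146 145  89  63  70
 27  29  28  70 138 154 154 109  70 102  99 104  89  72  69
 30  28  29  40 136 111  78  89  86 111  99  90  62  41  55
 31  31  30  34  89 110  69  57  53  60  53  45  28  24  27
 34  32  29  24  50  58  35  26  25  27  28  18  12  12   7
 18  17  15  17  24  16  15  24  19  25  28  25  16   8   9
 15  25  22  15  15  18  13  17  18  22  27  27  20  10   9
  9  22  20  16  16  15  14  17  24  22  27  29  17  11  12
 14  14  17  15  17  19  12  13  23  19  28  31  16   6   6
```

The pattern matches a 4 (upper-left stroke, crossbar, no top or bottom bar). One more stroke.

arm_command(targets=[[[-0.02,-0.0016,0,0,0,0,-1],[-0.019,-0.0016,0,0,0,0,-1],[0,0,-0.01,0,0,0,-1],[0,0,-0.007,0,0,0,-1],[0,0,-0.0066,0,0,0,-1],[0,0,0,0,0,0,-1]]])

```text
time: 14.52
tool_pos: [507.0, -224.6, 71.0]
tcp_rot: [-180.0, -25.1, -175.2]
ft_force: [-3.9, 2.8, 13.2]
finger_gap: -0.0
grip_force: 6.6
```

arm_command(targets=[[[0.0048,0.0004,0.0016,0,0,0,-1],[0.0049,0.0004,0.0012,0,0,0,-1],[0.005,0.0004,0.0006,0,0,0,-1],[0.005,0.0004,0.0001,0,0,0,-1],[0.005,0.0004,-0.0005,0,0,0,-1],[0.0049,0.0004,-0.0009,0,0,0,-1],[0.0048,0.0004,-0.0015,0,0,0,-1],[0.0046,0.0004,-0.002,0,0,0,-1]]])

```text
time: 15.52
tool_pos: [548.8, -221.4, 72.0]
tcp_rot: [-179.9, -24.7, -175.2]
ft_force: [-0.1, 4.3, 24.0]
finger_gap: -0.2
grip_force: 11.3
```

arm_command(targets=[[[0,0,0.015,0,0,0,-1],[0,0,0.02,0,0,0,-1],[0,0.02,0.02,0,0,0,-1],[0,0.04,0.02,0,0,0,-1],[0,0.05,0,0,0,0,-1],[0,0.055,0,0,0,0,-1],[0,0.055,0,0,0,0,-1],[0,0.03,0,0,0,0,-1]]])

```text
time: 16.52
tool_pos: [545.7, 32.7, 144.6]
tcp_rot: [179.9, -24.9, -175.0]
ft_force: [0.3, -0.5, 0.1]
finger_gap: 0.2
grip_force: 0.0
```

Run:
```python
from h import *
im=viewer.snapshot('side')[:,:,::-1]; cv2.imwrite('pics/side8.png',im)
t=viewer.snapshot('top')[:,:,::-1]; cv2.imwrite('pics/top8.png',t)
show(win(im)[2:8]);print();show(t[189:202,365:379].mean(2).astype(int))
s=status.sense();print(s['tool_pos'],s['tcp_rot'],s['time'],s['joint_pos'].round(1))
```

```text
8   7   4  21  42  47  79  88  88  88  86  61  24   7   8
  8   8   9  77  90  91  95  74  55  47  49  49  28  10   8
 11   8  12  46  61  89  97  63  46  78  63  51  27   7   9
  8   9  10  32  51  62  89  61  49  85  78  57  46  23   9
  8   9   8  17  48  34  39  49  65  89  80  60  32  12  11
  8  10  10   6  43  63  38  31  33  41  36  24  12   6   9

 51  48  48  47  46  47  48  47  48  46  74  50  42  46
 50  47  48  49  48  47  46  46  44  44  83  52  45  43
 51  47  47  44  46  43  46  45  41  46  82  55  47  44
 61  43  43  57  77  79  68  61  94 100 101  70  45  46
 58  43  42  81 115  90  77  89 126 130 115  79  49  46
 58  41  41  88 129  73 103 117 130 131 115  78  49  46
 62  80  84  92 131  83  99 104 109 131 115  86  55  45
 65  94 101  86 129 115 104 104  76 128 114  92  52  44
 71  66  67  70 130 136 117 117  61 128 127 105  55  42
 81  47  42  61 130 139  92  81  62 109 113 111  60  41
 83  49  44  47 102 107  72  66  64  64  56  92  57  44
 93  52  44  46  44  41  42  44  44  43  43  72  50  44
101  53  44  45  45  46  47  47  48  47  44  62  49  46
[545.79266007  33.21056859 144.47226058] [ 179.91153459  -24.93205029 -174.86266277] 16.625 [ -0.3  28.2  69.1  -2.3 107.5 -95.6]
```

The top view now shows a clear 5: top bar, upper-left stroke, middle bar, lower-right stroke and bottom bar, with the upper right bright. On to the guard: straighten the tool, open and hover over the rib.

arm_command(targets=[[[0.0025,0.034,0,0.0091,-0.1087,0,1],[0.0025,0.034,0,0.0091,-0.1087,0,1],[0.0025,0.034,0,0.0091,-0.1087,0,1],[0.0025,0.034,0,0.0091,-0.1087,0,1],[0.0025,0.0345,-0.02,0,0,-0.0833,1],[0,0,-0.02,0,0,-0.0833,1],[0,0,-0.022,0,0,-0.0833,1],[0,0,-0.022,0,0,-0.0833,1],[0,0,0,0,0,0,1],[0,0,0,0,0,0,1]]])

```text
time: 17.88
tool_pos: [559.2, 199.2, 60.8]
tcp_rot: [180.0, 0.1, 165.8]
ft_force: [-0.6, 0.3, 0.3]
finger_gap: 85.6
grip_force: 0.0
```

Run:
```python
from h import *
s=status.sense();p=s['tool_pos'];print(s['time'],p,s['tcp_rot'],s['finger_gap'],s['joint_pos'].round(1))
A=R.from_euler('xyz',s['tcp_rot'],degrees=True).as_matrix()
im=viewer.snapshot('side')[:,:,::-1].copy();cv2.imwrite('pics/side9.png',im)
c=crop(im,285,100,90,95,6)
G=((558.3,203.5),-14.)
P=[p-53*A[:,2]+42.5*A[:,1],p-53*A[:,2]-42.5*A[:,1]]
for q in np.r_[proj('side',P),proj('side',W(*G,[[37.5,0,66],[-37.5,0,66],[50,42,40],[50,-42,40],[-50,-42,40],[-50,42,40]]))]:
    print(q.round(1)); cv2.circle(c,tuple(int(round(v)) for v in ((q-[285,100]+.5)*6-.5)),3,(0,0,255),-1)
cv2.imwrite('pics/a9.png',cv2.convertScaleAbs(c,alpha=1.5,beta=15))
```

```text
17.875 [559.2068683  199.16508596  60.75528507] [1.79979368e+02 8.71901677e-02 1.65829158e+02] 85.60648043478875 [ 14.7  12.   94.2  -0.   73.7 -61.2]
[329.5 137.7]
[326.6 152. ]
[339.1 156.8]
[316.6 155.7]
[343.8 156.4]
[341.8 170.9]
[311.4 169.3]
[314.7 154.9]
```

View pics/a9.png

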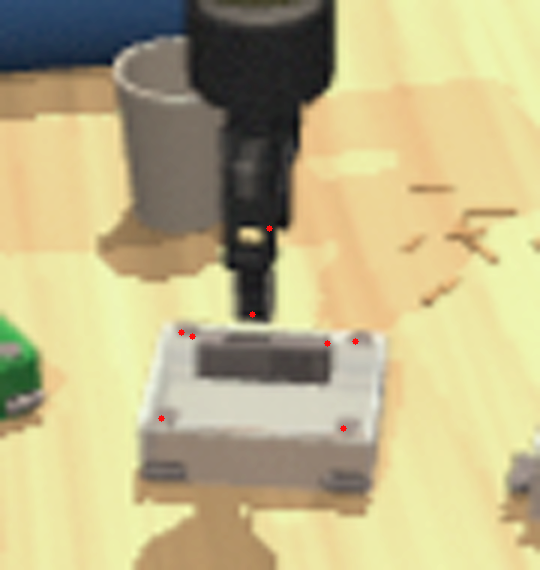

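The near fingertip lands where predicted (327,152), so the 40 mm correction holds. The guard sits about 1 px right of my estimate, so I'll take it at (560,204). Going down to grip the rib.

arm_command(targets=[[[0.001,0.0048,-0.01,0,0,0,1],[0,0,-0.02,0,0,0,1],[0,0,-0.014,0,0,0,1],[0,0,-0.01,0,0,0,1],[0,0,0,0,0,0,1],[0,0,0,0,0,0,1]]])

```text
time: 18.68
tool_pos: [560.0, 203.9, 5.8]
tcp_rot: [180.0, 0.1, 165.7]
ft_force: [0.7, 1.1, -1.2]
finger_gap: 85.5
grip_force: 0.0
```

arm_command(targets=[[[0,0,0,0,0,0,-1],[0,0,0,0,0,0,-1],[0,0,0,0,0,0,-1],[0,0,0,0,0,0,-1],[0,0,0,0,0,0,-1],[0,0,0,0,0,0,-1],[0,0,0,0,0,0,-1]]], force=50)

```text
time: 19.55
tool_pos: [560.0, 204.0, 5.8]
tcp_rot: [180.0, 0.1, 165.7]
ft_force: [-0.9, 0.1, 5.7]
finger_gap: 15.4
grip_force: 49.6
```

Rib gripped (gap 15.4 mm, 50 N). Lift and carry to the unit.

arm_command(targets=[[[0,0,0.025,0,0,0,-1],[0,0,0.035,0,0,0,-1],[0,0,0.04,0,0,0,-1],[0,0,0.04,0,0,0,-1],[-0.001,-0.02,0,0,0,0.02,-1],[-0.001,-0.035,0,0,0,0.035,-1],[-0.001,-0.04,0,0,0,0.035,-1],[-0.001,-0.04,0,0,0,0.035,-1],[-0.001,-0.04,0,0,0,0.035,-1],[-0.001,-0.04,0,0,0,0.035,-1]]])

```text
time: 20.8
tool_pos: [552.6, -12.4, 144.2]
tcp_rot: [-180.0, -0.1, 177.0]
ft_force: [1.1, 0.2, -1.9]
finger_gap: 15.3
grip_force: 49.1
```

arm_command(targets=[[[-0.001,-0.04,0,0,0,0.035,-1],[-0.001,-0.04,0,0,0,0.035,-1],[-0.001,-0.04,0,0,0,0.035,-1],[-0.001,-0.04,0,0,0,0.03,-1],[0,-0.02,0,0,0,0,-1],[0,-0.0075,0,0,0,0,-1],[0,0,0,0,0,0,-1],[0,0,0,0,0,0,-1],[0,0,0,0,0,0,-1]]])

```text
time: 21.92
tool_pos: [549.8, -197.6, 145.5]
tcp_rot: [-180.0, 0.0, -175.3]
ft_force: [0.6, -0.3, -2.4]
finger_gap: 15.1
grip_force: 49.2
```

Run:
```python
from h import *
s=status.sense();p=s['tool_pos'];print(s['time'],p,s['tcp_rot'],s['finger_gap'],s['grip_force'],s['ft_force'])
im=viewer.snapshot('side')[:,:,::-1].copy();cv2.imwrite('pics/side10.png',im)
hsv=cv2.cvtColor(im,cv2.COLOR_BGR2HSV)
# predicted guard pixel positions assuming guard centred on tool
g0=((p[0],p[1]),s['tcp_rot'][2]+180); z=p[2]-5.8
for m in([50,-42,40+z],[-50,-42,40+z],[65,-50,40+z],[-65,-50,40+z],[65,-50,z],[-65,-50,z]): print(m,proj('side',W(*g0,[m])).round(1))
x,y=285,165; g=im[y:y+90,x:x+110].mean(2)
a=cv2.resize(g,(110,45),interpolation=cv2.INTER_AREA)
for i,r in enumerate(a): print(f'{y+2*i:3d}',''.join(' .:-=+*#%@'[int(min(9,v/18))] for v in r))
```

```text
21.925 [ 549.8496957  -197.59100979  145.45449892] [-1.79996385e+02  2.78765834e-02 -1.75290098e+02] 15.078169748062948 49.17450249195099 [ 0.55304328 -0.266706   -2.3510511 ]
[50, -42, np.float64(179.654498919734)] [[372.6 219.9]]
[-50, -42, np.float64(179.654498919734)] [[330.4 226.9]]
[65, -50, np.float64(179.654498919734)] [[379.8 221.2]]
[-65, -50, np.float64(179.654498919734)] [[324.7 230.4]]
[65, -50, np.float64(139.654498919734)] [[378.6 233.4]]
[-65, -50, np.float64(139.654498919734)] [[325.  242.7]]
165 .::---=+*###################******############+:                                 =*###****##%#**###########*-.
167 .-----=*####################*******############+:                               .*########*%#**############+-.
169 :---===*#######################################*+-                             :*#########*+==++*###########+=
171 =+++#############################################*+:.                       .:+**##*#######+===+*#############
173 ##################################################**+:                    .=*****##**###*##*+**###############
175 ######
[... 3889 characters left out ...]
++++**####
243 ###################+: .-++*+------------------:.                                 .:-=+++++++****++++++++***###
245 ###################+-  .=+**=------------------:.                            ..   :--=++++==###**+++++++++**##
247 ###################+-. .-++*+-------------------:.                        ..-==-::--:-=====-===-==+++++++++*##
249 ##################+=-.  .=+++=-------------------:        .:-:....::::--------=-::--------------=+++++++++++*#
251 ################*+===:  .-++++=--------------------:--=-::-===::-----------:----::--------------=++++*+++++++*
253 ################+====-.  .=+*++-------------=====+======------::-----------:--------------::::::-=++**++**##*=
```

The guard hangs centred on the tool: its marks appear at (331,227) and (373,220), as predicted. Lower it over the posts.

arm_command(targets=[[[0.0004,-0.001,-0.01,0,0,0,-1],[0,0,-0.01,0,0,0,-1],[0,0,-0.006,0,0,0,-1],[0,0,-0.003,0,0,0,-1],[0,0,0,0,0,0,-1]]])

```text
time: 22.6
tool_pos: [549.9, -199.5, 116.1]
tcp_rot: [180.0, 0.0, -175.4]
ft_force: [0.7, -0.4, -2.4]
finger_gap: 14.9
grip_force: 49.2
```

arm_command(targets=[[[0,0,-0.002,0,0,0,-1],[0,0,-0.002,0,0,0,-1],[0,0,0,0,0,0,-1]]])

```text
time: 22.98
tool_pos: [551.2, -199.1, 114.3]
tcp_rot: [-180.0, 0.2, -175.3]
ft_force: [0.5, 6.6, 3.1]
finger_gap: 14.7
grip_force: 49.9
```

arm_command(targets=[[[0,0,-0.002,0,0,0,-1],[0,0,-0.002,0,0,0,-1],[0,0,0,0,0,0,-1]]])

```text
time: 23.35
tool_pos: [551.6, -197.2, 110.2]
tcp_rot: [179.9, 0.2, -175.3]
ft_force: [-0.2, 11.6, 7.5]
finger_gap: 15.2
grip_force: 50.6
```

The posts are leading it in towards +y. I'll follow with +2 mm in y and continue down.

arm_command(targets=[[[0.0005,0.002,-0.001,0,0,0,-1],[0,0,0,0,0,0,-1],[0,0,-0.001,0,0,0,-1],[0,0,0,0,0,0,-1]]])

```text
time: 23.85
tool_pos: [552.1, -196.6, 108.7]
tcp_rot: [180.0, 0.2, -175.3]
ft_force: [-1.6, 8.1, 8.5]
finger_gap: 14.7
grip_force: 50.8
```

arm_command(targets=[[[0,0,-0.002,0,0,0,-1],[0,0,0,0,0,0,-1],[0,0,0,0,0,0,-1]]])

```text
time: 24.22
tool_pos: [552.3, -196.4, 106.9]
tcp_rot: [180.0, 0.2, -175.3]
ft_force: [-2.0, 8.8, 9.4]
finger_gap: 14.8
grip_force: 51.0
```

The rim is at about z 101, on the ramps. Release, rise and shut the fingers.

arm_command(targets=[[[0,0.0012,0,0,0,0,-1],[0,0,0,0,0,0,1],[0,0,0,0,0,0,1],[0,0,0,0,0,0,1],[0,0,0,0,0,0,1],[0,0,0.015,0,0,0,1],[0,0,0.02,0,0,0,1],[0,0,0.02,0,0,0,-1],[0.01,0.01,0,0,0,0,-1],[0.018,0.018,0,0,0,0,-1]]])

```text
time: 25.48
tool_pos: [579.3, -168.2, 159.9]
tcp_rot: [-180.0, 0.1, -175.4]
ft_force: [0.4, 0.7, -0.7]
finger_gap: 31.9
grip_force: 0.0
```

arm_command(targets=[[[0.016,0.016,0,0,0,0,-1],[0,0,0,0,0,0,-1],[0,0,0,0,0,0,-1],[0,0,0,0,0,0,-1]]])

```text
time: 25.98
tool_pos: [594.2, -152.8, 159.2]
tcp_rot: [-180.0, -0.0, -175.4]
ft_force: [0.1, 0.2, -1.0]
finger_gap: -0.2
grip_force: 0.0
```

Run:
```python
from h import *
s=status.sense();p=s['tool_pos'];print(s['time'],p,s['tcp_rot'],s['finger_gap'],s['ft_force'])
im=viewer.snapshot('side')[:,:,::-1].copy();cv2.imwrite('pics/side11.png',im)
g0=((552.,-196.),4.75)
for m in([50,-42,141],[-50,-42,141],[65,-50,141],[-65,-50,141],[37.5,0,167],[-37.5,0,167],[-65,-50,101],[65,-50,101]): print(m,proj('side',W(*g0,[m])).round(1))
x,y=300,205; g=im[y:y+60,x:x+100].mean(2)
a=cv2.resize(g,(100,30),interpolation=cv2.INTER_AREA)
for i,r in enumerate(a): print(f'{y+2*i:3d}',''.join(' .:-=+*#%@'[int(min(9,v/18))] for v in r))
```

```text
25.975 [ 594.20052367 -152.75983204  159.20344506] [-1.79985171e+02 -5.55470942e-03 -1.75387267e+02] -0.21360651378462192 [ 0.0863432   0.15811949 -0.96045435]
[50, -42, 141] [[372.3 231.2]]
[-50, -42, 141] [[331.3 238.2]]
[65, -50, 141] [[379.4 232.5]]
[-65, -50, 141] [[325.8 241.7]]
[37.5, 0, 167] [[362.7 212.3]]
[-37.5, 0, 167] [[332.4 217.3]]
[-65, -50, 101] [[326.1 253.4]]
[65, -50, 101] [[378.2 244.1]]
205 #########################################################################+--********+***************
207 ############################################################*++++*#%#####+-:+*******+++++++++*******
209 ###############################################%%%%%%%#%####*++++**#%####*=:=****###*=-------=======
211 ###################################%%%%%%%%%########***+++===-+*****#%#*#*=::*#######=::::::::----::
213 #################*####*+++*#%%%%########*****++===------::::::-+*****##**#*=:*#######+==============
215 ################**###*+++=+**###***+++++++==-:::::::---------::-******##+=++==+++++++===++=++++=+**+
217 #################+=##********###+=+++++++=------::::::
[... 1761 characters left out ...]
-----=-====::-===:::----------:----::--------------=++++++++++++*****#
253 #+====-.  .=++++++*+=--------============-:----::--------------------------::::::-=+++++++*##*=:..-*
255 +======:  .-=++++++++=------:==---=------::----:---------------------:...::::...::.-++++++++*++=:  +
257 +======-.  .=++++++++=-------------------::--------------------------:............:++++++++====-=-=*
259 #+======-  .:=++++++++=-----------------:::----------------------=+=-::.:::::-----===-----::::::*###
261 #+======-.  .=++++++++=--------::::::.....:----------------------+++=---------:::::::::::::::::-**##
263 ##+======-. .:=+++=++++=----:..............:------------------------:::::::::::::::::::::::::::+**##
```

The guard rests level: marks at (332,238) and (372,230), against predictions of (331,238) and (372,231). Press corner 0.

arm_command(targets=[[[0.004,0.002,-0.018,0,0,0,-1],[0,0,-0.02,0,0,0,-1],[0,0,-0.015,0,0,0,-1],[0,0,-0.004,0,0,0,-1],[0,0,0,0,0,0,-1]]])

```text
time: 26.65
tool_pos: [598.4, -150.4, 102.0]
tcp_rot: [-180.0, -0.0, -175.4]
ft_force: [-0.2, 0.1, -0.2]
finger_gap: -0.1
grip_force: 0.0
```

arm_command(targets=[[[0,0,-0.003,0,0,0,-1],[0,0,-0.003,0,0,0,-1],[0,0,-0.003,0,0,0,-1],[0,0,0,0,0,0,-1]]])

```text
time: 27.15
tool_pos: [600.6, -150.3, 95.7]
tcp_rot: [-179.9, 0.3, -175.3]
ft_force: [1.6, 2.7, 6.5]
finger_gap: 0.1
grip_force: 3.6
```

arm_command(targets=[[[0,0,-0.003,0,0,0,-1],[0,0,-0.003,0,0,0,-1],[0,0,-0.003,0,0,0,-1],[0,0,0,0,0,0,-1]]])

```text
time: 27.65
tool_pos: [600.7, -151.5, 87.6]
tcp_rot: [-179.8, 0.3, -175.4]
ft_force: [-0.8, -0.5, 14.2]
finger_gap: 0.3
grip_force: 6.9
```

arm_command(targets=[[[0,0,-0.002,0,0,0,-1],[0,0,-0.002,0,0,0,-1],[0,0,0,0,0,0,-1]]])

```text
time: 28.02
tool_pos: [601.8, -152.1, 87.0]
tcp_rot: [-179.7, 0.4, -175.4]
ft_force: [-9.2, 1.7, 32.7]
finger_gap: 0.0
grip_force: 15.8
```

arm_command(targets=[[[0,0,-0.002,0,0,0,-1],[0,0,0,0,0,0,-1],[0,0,0,0,0,0,-1]]])

```text
time: 28.4
tool_pos: [602.6, -152.7, 86.9]
tcp_rot: [-179.7, 0.6, -175.4]
ft_force: [-11.6, 1.2, 40.5]
finger_gap: 0.2
grip_force: 19.6
```

Corner 0 hit its hard stop at 40 N, so it is home. Now corner 1.

arm_command(targets=[[[0,0,0.025,0,0,0,-1],[0,0,0.038,0,0,0,-1],[0.003,-0.03,0,0,0,0,-1],[0.003,-0.04,0,0,0,0,-1],[0,-0.012,0,0,0,0,-1],[0,0,-0.015,0,0,0,-1],[0,0,-0.02,0,0,0,-1],[0,0,-0.004,0,0,0,-1],[0,0,0,0,0,0,-1]]])

```text
time: 29.52
tool_pos: [604.0, -231.3, 101.3]
tcp_rot: [180.0, -0.1, -175.3]
ft_force: [1.1, -0.1, 0.4]
finger_gap: -0.0
grip_force: 0.0
```

arm_command(targets=[[[0,0,-0.003,0,0,0,-1],[0,0,-0.003,0,0,0,-1],[0,0,-0.003,0,0,0,-1],[0,0,-0.003,0,0,0,-1],[0,0,-0.003,0,0,0,-1],[0,0,0,0,0,0,-1]]])

```text
time: 30.28
tool_pos: [605.1, -233.9, 89.2]
tcp_rot: [-179.8, 0.1, -175.4]
ft_force: [-3.6, -1.6, 7.7]
finger_gap: 0.2
grip_force: 3.8
```

arm_command(targets=[[[0,0,-0.002,0,0,0,-1],[0,0,-0.002,0,0,0,-1],[0,0,-0.002,0,0,0,-1],[0,0,0,0,0,0,-1]]])

```text
time: 30.78
tool_pos: [605.6, -234.7, 87.9]
tcp_rot: [-179.7, 0.2, -175.4]
ft_force: [-16.8, 1.6, 33.2]
finger_gap: -0.4
grip_force: 15.9
```

arm_command(targets=[[[0,0,0.02,0,0,0,-1],[0,0,0.025,0,0,0,-1],[-0.03,-0.003,0,0,0,0,-1],[-0.038,-0.004,0,0,0,0,-1],[-0.03,-0.002,0,0,0,0,-1],[0,0,0,0,0,0,-1],[0,0,-0.012,0,0,0,-1],[0,0,-0.008,0,0,0,-1],[0,0,0,0,0,0,-1]]])

```text
time: 31.9
tool_pos: [506.2, -240.7, 104.6]
tcp_rot: [179.9, -0.1, -175.3]
ft_force: [0.5, -0.2, 0.4]
finger_gap: -0.0
grip_force: 0.0
```

arm_command(targets=[[[0,0,-0.003,0,0,0,-1],[0,0,-0.003,0,0,0,-1],[0,0,-0.003,0,0,0,-1],[0,0,-0.003,0,0,0,-1],[0,0,-0.003,0,0,0,-1],[0,0,0,0,0,0,-1]]])

```text
time: 32.65
tool_pos: [506.9, -241.9, 92.1]
tcp_rot: [-179.9, 0.1, -175.4]
ft_force: [0.2, 0.6, 2.8]
finger_gap: -0.3
grip_force: 0.7
```

arm_command(targets=[[[0,0,-0.002,0,0,0,-1],[0,0,-0.002,0,0,0,-1],[0,0,-0.002,0,0,0,-1],[0,0,0,0,0,0,-1]]])

```text
time: 33.15
tool_pos: [506.5, -241.3, 85.2]
tcp_rot: [-180.0, 0.0, -175.4]
ft_force: [0.5, 0.1, 0.8]
finger_gap: -0.1
grip_force: 0.0
```

arm_command(targets=[[[0,0,-0.002,0,0,0,-1],[0,0,-0.002,0,0,0,-1],[0,0,-0.002,0,0,0,-1],[0,0,0,0,0,0,-1]]])

```text
time: 33.65
tool_pos: [507.1, -242.2, 84.9]
tcp_rot: [-179.9, 0.1, -175.4]
ft_force: [-19.8, 8.5, 40.4]
finger_gap: -0.0
grip_force: 20.2
```

arm_command(targets=[[[0,0,-0.002,0,0,0,-1],[0,0,0,0,0,0,-1],[0,0,0,0,0,0,-1]]])

```text
time: 34.02
tool_pos: [507.5, -242.5, 84.9]
tcp_rot: [-179.8, 0.1, -175.3]
ft_force: [-25.7, 11.6, 52.8]
finger_gap: 0.1
grip_force: 26.6
```

Corner 3 is home (hard stop at 84.9). Now corner 2.

arm_command(targets=[[[0,0,0.028,0,0,0,-1],[0,0,0.038,0,0,0,-1],[-0.0035,0.03,0,0,0,0,-1],[-0.0035,0.04,0,0,0,0,-1],[0,0.013,0,0,0,0,-1],[0,0,0,0,0,0,-1],[0,0,-0.018,0,0,0,-1],[0,0,-0.02,0,0,0,-1],[0,0,0,0,0,0,-1]]])

```text
time: 35.15
tool_pos: [497.5, -158.5, 102.2]
tcp_rot: [179.9, -0.2, -175.4]
ft_force: [0.5, 0.9, 0.8]
finger_gap: 0.3
grip_force: 0.0
```

arm_command(targets=[[[0,0,-0.003,0,0,0,-1],[0,0,-0.003,0,0,0,-1],[0,0,-0.003,0,0,0,-1],[0,0,-0.003,0,0,0,-1],[0,0,-0.003,0,0,0,-1],[0,0,0,0,0,0,-1]]])

```text
time: 35.9
tool_pos: [499.3, -158.3, 90.1]
tcp_rot: [180.0, -0.0, -175.4]
ft_force: [-0.3, -0.1, 0.2]
finger_gap: 0.2
grip_force: 0.0
```

arm_command(targets=[[[0,0,-0.003,0,0,0,-1],[0,0,-0.003,0,0,0,-1],[0,0,-0.002,0,0,0,-1],[0,0,-0.002,0,0,0,-1],[0,0,0,0,0,0,-1]]])

```text
time: 36.52
tool_pos: [500.4, -158.7, 85.0]
tcp_rot: [-179.9, 0.1, -175.3]
ft_force: [-16.9, 7.3, 35.2]
finger_gap: -0.3
grip_force: 17.5
```

Corner 2 stops at 85.0, which is home. Now re-check corners 0 and 1 with the guard level.

arm_command(targets=[[[0,0,0.02,0,0,0,-1],[0,0,0.015,0,0,0,-1],[0.03,0.003,0,0,0,0,-1],[0.039,0.003,0,0,0,0,-1],[0.03,0.002,0,0,0,0,-1],[0,0,0,0,0,0,-1],[0,0,-0.015,0,0,0,-1],[0,0,-0.01,0,0,0,-1],[0,0,0,0,0,0,-1]]])

```text
time: 37.65
tool_pos: [596.7, -150.1, 88.4]
tcp_rot: [179.9, -0.2, -175.4]
ft_force: [-0.2, 0.2, -0.3]
finger_gap: 0.2
grip_force: 0.0
```

arm_command(targets=[[[0,0,-0.003,0,0,0,-1],[0,0,-0.003,0,0,0,-1],[0,0,-0.003,0,0,0,-1],[0,0,-0.002,0,0,0,-1],[0,0,0,0,0,0,-1]]])

```text
time: 38.28
tool_pos: [599.8, -150.8, 85.0]
tcp_rot: [-179.9, 0.2, -175.3]
ft_force: [-16.3, 5.3, 32.6]
finger_gap: 0.0
grip_force: 15.9
```

arm_command(targets=[[[0,0,0.025,0,0,0,-1],[0,0,0.035,0,0,0,-1],[0.003,-0.03,0,0,0,0,-1],[0.003,-0.04,0,0,0,0,-1],[0,-0.012,0,0,0,0,-1],[0,0,-0.015,0,0,0,-1],[0,0,-0.02,0,0,0,-1],[0,0,-0.014,0,0,0,-1],[0,0,0,0,0,0,-1]]])

```text
time: 39.4
tool_pos: [603.0, -230.8, 87.5]
tcp_rot: [179.9, -0.2, -175.3]
ft_force: [0.3, -0.7, 0.4]
finger_gap: -0.1
grip_force: 0.0
```

arm_command(targets=[[[0,0,-0.003,0,0,0,-1],[0,0,-0.003,0,0,0,-1],[0,0,-0.003,0,0,0,-1],[0,0,-0.002,0,0,0,-1],[0,0,0,0,0,0,-1]]])

```text
time: 40.02
tool_pos: [605.7, -233.0, 85.0]
tcp_rot: [-179.9, 0.2, -175.4]
ft_force: [-14.8, 7.0, 28.2]
finger_gap: -0.0
grip_force: 14.2
```

arm_command(targets=[[[0,0,0.025,0,0,0,-1],[0,0,0.04,0,0,0,-1],[0,0,0.04,0,0,0,-1],[0,0.04,0.03,0,0,0,-1],[0,0.05,0,0,0,0,-1],[0,0.05,0,0,0,0,-1],[0,0.05,0,0,0,0,-1],[0,0.05,0,0,0,0,-1],[0,0.04,0,0,0,0,-1],[0,0,0,0,0,0,-1]]])

```text
time: 41.28
tool_pos: [604.6, 50.5, 215.0]
tcp_rot: [180.0, 0.1, -175.1]
ft_force: [-0.5, -0.0, 0.8]
finger_gap: 0.3
grip_force: 0.0
```

Run:
```python
from h import *
s=status.sense();print(s['time'],s['tool_pos'],s['ft_force'])
im=viewer.snapshot('side')[:,:,::-1].copy();cv2.imwrite('pics/side12.png',im);t=viewer.snapshot('top')[:,:,::-1];cv2.imwrite('pics/top12.png',t)
for nm,g0 in(('guard home',((552.,-196.),4.75)),):
  for m in([50,-42,125],[-50,-42,125],[50,42,125],[-50,42,125],[37.5,0,151],[-37.5,0,151]): print(m,proj('side',W(*g0,[m])).round(1),proj('top',W(*g0,[m])).round(1))
x,y=300,205; a=cv2.resize(im[y:y+54,x:x+96].mean(2),(96,27),interpolation=cv2.INTER_AREA)
for i,r in enumerate(a): print(f'{y+2*i:3d}',''.join(' .:-=+*#%@'[int(min(9,v/18))] for v in r))
show(t[186:204,362:380].mean(2).astype(int))
```

```text
41.275 [604.62946475  50.54155825 215.02001964] [-0.48060426 -0.01514425  0.83837475]
[50, -42, 125] [[371.9 235.9]] [[386.  176.9]]
[-50, -42, 125] [[331.4 242.9]] [[389.5 208. ]]
[50, 42, 125] [[362.1 213. ]] [[359.9 179.4]]
[-50, 42, 125] [[323.8 219.2]] [[363.3 210.5]]
[37.5, 0, 151] [[362.5 217.2]] [[374.4 180.9]]
[-37.5, 0, 151] [[332.4 222.2]] [[377.  204.6]]
205 #########################################################################+-=*#######************
207 *########################################################################+-:*#######++**********
209 *#####################################################+**+*+++++=*#######*=:+#######*+==========
211 *#####################################################+=+++*+++++*####**#*+--*#######+-----:::::
213 #*#################******+++*################################*+++=+*##*+***=:*#######+==========
215 #*##############*+==========*###########%%%%%########*********+++****##+==++==+++++++======++++=
217 ################*==++++=---=#%%%##########****++++++++++++++++++*****##*+++++==------=*#########
219 #**############*--=+
[... 2591 characters left out ...]
 133 149 159 142 150 162  87  62  79  80  78  76 133
148 146 149 135 143 145 150 159 147 148 156  88  61  78  78  80  75 118
148 148 150 136 149 151 148 158 154 151 154  94  59  79  81  79  76  93
148 148 148 138 140 141 145 157 158 155 157 104  59  77  80  80  78  88
148 150 148 140 135 135 141 158 158 148 151 102  55  77  81  78  79  93
150 148 148 142 135 135 138 148 148 143 143 110  58  76  80  80  77  90
149 147 149 142 136 136 135 135 134 134 137 117  62  74  80  80  79  84
151 148 147 146 137 135 136 135 136 136 137 130  66  69  79  80  78  80
152 148 148 146 135 133 136 135 135 134 136 141  72  63  78  79  77  77
154 146 148 150 135 136 136 136 135 135 136 141  75  62  79  79  79  79
```

All four corners stop at the home height and the marks appear where expected at home: (332,243) and (374,236). The arm is clear and the wheel window still shows the 5 pattern. Handing in.

```bash
python3 -c "
from bench import job
print(job.hand_in())"
```

```text
the job is handed in; nothing more can be done
None
```

I handed the job in at about 41 s: the wheel reads 5, all four guard corners stopped at home height, and the arm is clear of everything; the hand-in returned no verdict.

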